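# Uncap the lamp port and hold the filter knob on its third click

## Robot

A 6-joint arm with a two-finger parallel gripper is mounted at the origin on the work surface. World frame = base frame: x ahead of the robot, y to its left, z up, the work surface at z = 0. Lengths are in m, angles in rad, forces in N, time in s.
With the tool pointing down it reaches from about 0.375 to 0.9 m from the base axis. Payload 3.1 kg.
Tool frame: the origin (TCP) lies at the very end of the fingers, on their centre line; the grasp point (between the pads) lies 19 mm behind it; z points along the fingers, x is the direction in which the jaws open and shut, and the axes are right-handed (so a half turn about z gives the same grasp; the last joint's range is limited). The gripper opens to 87 mm and grips with 3 to 60 N. Pads are 19 mm wide; open, the fingers measure 117 mm over their backs; the gripper's body (75 mm by 190 mm) begins 51 mm behind the grasp point.
Start: joints at [0.936, 0.527, 1.433, -0, 1.181, -0.178], TCP at [0.275, 0.561, 0.223] pointing down, gripper open.
Joint ranges: [-3.08, 3.08], [-0.75, 2.2], [0.22, 2.44], [-1.43, 4.57], [0, 2.65], [-2.85, 2.85]. Speed limits (rad/s): [2.79, 2.79, 3.14, 3.14, 3.14, 3.14].

## Interface

Orientations are given as a unit quaternion [x, y, z, w].
In Python, from rig import robot gives the robot as it stands. The module is installed in compiled form; this text tells all that it offers.
- The arm moves only by the shell command python3 -m creep 'ROWS' [OPENING] [FORCE]. ROWS is a JSON object of lists of equal length, an entry for each row: "dp": the shift along the tool's x, y, z in cm, a list of three; "turn": the turn, a rotation vector about the tool's x, y, z in degrees, a list of three. In form: {"dp": [[x, y, z], ...], "turn": [[wx, wy, wz], ...]}. A call has 1 to 20 rows; each row shifts and turns the commanded pose from where the row before left it, along the tool's axes as they then stand; what a row does not reach is not made up. A row lasts 1/10 s, in which the tool goes at most 50 mm and 8.59 degrees, less where a joint would pass 70% of its speed; a pose out of reach is approached as far as the arm can. A call is refused whole if a number of a shift passes 5 or a number of a turn 8.59, either way. A call with a gripper value outside its range is refused whole. OPENING is the gripper command: -1 is fully open, 1 is shut, values between are in proportion, set as the call begins (- or left out, the last holds). The fingers move at their own pace and stop on an object; FORCE is the grip in N (left out, the last holds). Time passes only in rows, so rows that do not move let the fingers close. It gives the time, the measured TCP pose, the force and the opening at its end, in the units of the state.
- robot.get_obs(): the state, without advancing time (a new reading comes with each control period).
- robot.camera(name): name is "scene" or "top" or "wrist"; returns the picture (384x512x3 uint8, red, green, blue); there is no depth.
- robot.calibration(name): a dict with "fx", "fy", "cx", "cy" (pixels), "rvec" (rotation vector, rad) and "tvec" (3), from world to camera coordinates, as OpenCV has them. Camera axes: x right, y down, z forward; pixel columns grow to the right and rows downward; lengths in m; the calibration is good to about 2 mm. A picture is of the moment at which its call begins: read the wrist's pose just before it. calibration takes no time and is no camera call; for the wrist camera it gives the pose at the moment of the call.
- robot.hand_in(): hands the job in, once; it reports no verdict.
Trained networks look in the newest picture that a camera, given by its name, has taken for a name from the list of things; names that differ only in an ending like _2 or _b are one class to them, and where a whole thing is asked for, a point or a joint stands for the part that bears it (a point fixed in the world has none). Each returns a list of dicts, best first, with "confidence" (0 to 1); they miss things now and then, are a little off and sometimes report something else, mostly with a low value. They report only what shows in the picture. A call takes as long as a camera call.
- robot.masks_of(name, camera): "pixels" (384x512 bool, what is visible of it).
- robot.tip_of(name, camera): "point" ([x, y, z] in m, in the coordinates of the camera as it stood for that picture, good to about 4 mm: a listed point, or the origin of a listed thing).
The state is a dict: "time": time; "q": joint angles; "joint_velocities": joint speeds; "joint_torque": joint torques, N m; "position": TCP position; "tool_rot": TCP orientation; "ft_force": force on the tool from outside, world axes, zero at the start; "moment": the same for the moment, N m; "grip_width": finger opening in m.
Only numpy, scipy, OpenCV 4.12 (cv2) and the standard library are available. Lean on these libraries where they do the work, as an engineer would, in place of code of your own. Each camera call takes 0.05 s, during which the arm holds its last target.

## Task

Get the microscope lamp ready for a filtered exposure: pull the large dust cap on the lamp unit straight up until it clicks into its raised position and leave it there, with the small cap still shut. Then turn the spring-return knob on the filter selector clockwise (seen from above) from its rest to the third click, never on to the fourth, and keep hold of it: the knob springs back when let go, so finish with the gripper still holding the knob on the third click. Leave everything else on the bench where it is.

Things in the scene. Friction and masses are not known exactly. Their poses are not given: they have to be found in the camera images.
- cap_grip (a point): Large dust cap: black ribbed cylinder, 34 mm across and 34 mm tall, over the port nearer the robot on the flat top of the white lamp unit (box 150 x 110 x 70 mm high, vent slots in its sides, fixed to the bench). The point is on the cap's axis, 12 mm below its top; while shut, 24 mm above the unit. Axes: z up, x along the unit's long side towards the small cap, whose axis is 80 mm away.
- cap (a joint): Height (m) of the large cap on its vertical slide: 0 shut, 0.024 at its raised end stop. It clicks into place at both ends: pulling needs about 5 N at most (near 6 mm up), past 12 mm the click draws it up to 0.024, where it stays by itself. It does not come off.
- small_cap_grip (a point): Small dust cap, to be left shut: black ribbed cylinder, 20 mm in diameter and 28 mm tall, over the far port of the lamp unit, 80 mm behind the large cap. The point is on its axis, 10 mm below its top.
- small_cap (a joint): Height (m) of the small cap on its slide: 0 shut, 0.024 raised.
- knob_grip (a point): Black filter knob amid the dark selector box's top: round skirt 48 mm across (its top 10 mm above the box) and upright bar grip 44 mm long, 14 mm thick, rising to 46 mm above the box; a white line on top marks the pointer end. The point is on the vertical turning axis, 16 mm below the bar's top, 30 mm above the box. Its x axis runs along the bar to the pointer end and turns with it; z up.
- knob (a joint): Clockwise turn (rad, from above) from rest, an end stop at 0 where the knob starts. A stop every 25 degrees: rest 0, first click 0.436, second 0.873, third 1.309, fourth 1.745, end 2.182; white dots on the box mark them (large dot: rest). The turning torque rises and falls once per click, between about 0.02 and 0.15 N m, dropping as each click goes in; a spring turns it back to rest when let go.
- selector: Dark selector box, 110 x 110 x 70 mm high, fixed to the bench, carrying the knob at the centre of its top. Origin under its centre.
- oil_bottle: Small amber glass bottle, 28 mm in diameter, 60 mm tall, standing between the selector and the lamp unit; loose, to be left alone. Origin at the centre of its underside.
- dishes: Stack of clear dishes, 92 mm in diameter, 26 mm high; loose, to be left alone. Origin at the centre of its underside.
- slide_box: Flat grey and white slide box, 92 x 172 x 32 mm high; loose, to be left alone. Origin at the centre of its underside.
- tube_rack: White block of microtubes, 90 x 170 x 47 mm high; loose, to be left alone. Origin at the centre of its underside.
- marker: White marker pen lying down, 120 mm long, 15 mm thick; loose, to be left alone. Origin at the centre of its underside.
- beaker: Small glass beaker, 60 mm in diameter, 70 mm tall; loose, to be left alone. Origin at the centre of its underside.
- tissue_box: Cardboard box of lens tissue, 110 x 90 x 50 mm high; loose, to be left alone. Origin at the centre of its underside.
- slide: Glass plate lying flat, 76 x 26 x 4 mm; loose, to be left alone. Origin at the centre of its underside.

How it is judged:
On the way, in this order (a step that is already met when the one before it is completed fails the run):
1. the large cap is pulled up into its raised click (value of joint cap above 0.019 m and value of joint knob below 0.2 rad), for 0.2 s.
2. the knob is held on its third click (value of joint knob between 1.159 and 1.459 rad and value of joint cap above 0.019 m and contact force between the fingers and selector above 1 N), for 0.5 s.
At the end, for the whole second after the job is handed in: The gripper still holds the knob (contact force over 1 N) with the knob within 0.15 rad of its third stop (1.309 rad), the large cap is raised more than 19 mm of its 24 mm, and the small cap is raised less than 6 mm (all of step 2 and value of joint small_cap below 0.006 m); the arm keeps its last pose, push and grip.
It fails at once if the knob is turned on towards the fourth click (past 1.527 rad) (value of joint knob above 1.527 rad).
It fails at once if the small cap is pulled open (over 12 mm) (value of joint small_cap above 0.012 m).
It fails at once if another thing on the bench is moved more than 30 mm (distance of any of oil_bottle, dishes, slide_box, tube_rack, marker, beaker, tissue_box, slide from where it was at the start of the episode above 0.03 m).
It also fails if it takes over 48 s, if anything falls off the work surface, if the arm or the gripper's body presses on something with over 40 N, if the wrist force passes 120 N, or if a joint passes its speed limit or range.

## Working session

There is one attempt and no reset: what is moved stays moved. The work goes in short steps, Python scripts to look and compute and a shell command to move; the robot and the scene stay as the last step left them, time stands still between calls to the robot, and variables do not carry over. Pictures are saved under pics/ and viewed, and the job is handed in when it is done.

```bash
mkdir -p pics; cat > h.py <<'E'
import numpy as np,cv2
from rig import robot
from scipy.spatial.transform import Rotation as R
def cam(name,fn=None):
    cal=robot.calibration(name); im=robot.camera(name)
    if fn: cv2.imwrite('pics/'+fn,cv2.cvtColor(im,cv2.COLOR_RGB2BGR))
    return im,cal
def toworld(p,cal):
    Rm=cv2.Rodrigues(np.array(cal['rvec'],float))[0]
    return Rm.T@(np.array(p)-np.array(cal['tvec']).ravel())
def proj(P,cal):
    K=np.array([[cal['fx'],0,cal['cx']],[0,cal['fy'],cal['cy']],[0,0,1.]])
    return cv2.projectPoints(np.array(P,float).reshape(-1,3),np.array(cal['rvec'],float),np.array(cal['tvec'],float),K,None)[0].reshape(-1,2)
def ray(uv,z,cal):
    "point at height z on pixel ray"
    Rm=cv2.Rodrigues(np.array(cal['rvec'],float))[0]
    o=-Rm.T@np.array(cal['tvec'],float).ravel()
    d=Rm.T@np.array([(uv[0]-cal['cx'])/cal['fx'],(uv[1]-cal['cy'])/cal['fy'],1])
    return o+d*(z-o[2])/d[2]
E
python3 - <<'E'
from h import *
for n in ['scene','top']:
    im,c=cam(n,n+'0.png')
    for t in ['cap_grip','small_cap_grip','knob_grip','selector','oil_bottle']:
        for r in robot.tip_of(t,n)[:2]:
            print(n,t,round(r['confidence'],2),toworld(r['point'],c).round(4),proj(toworld(r['point'],c),c).round(0))
o=robot.get_obs(); print({k:np.round(v,3) for k,v in o.items()})
print(R.from_quat(o['tool_rot']).as_matrix().round(3))
E
```

```text
scene cap_grip 0.73 [ 0.5416 -0.1372  0.094 ] [[187. 184.]]
scene small_cap_grip 0.4 [ 0.62   -0.1378  0.0901] [[191. 202.]]
scene knob_grip 0.61 [0.5004 0.2139 0.1022] [[308. 156.]]
scene selector 0.96 [0.4984 0.211  0.0018] [[305. 185.]]
scene oil_bottle 0.54 [ 0.5026  0.0007 -0.0007] [[236. 197.]]
top cap_grip 0.58 [ 0.5379 -0.1327  0.0919] [[309. 197.]]
top cap_grip 0.53 [ 0.6589 -0.4263 -0.0007] [[388. 156.]]
top small_cap_grip 0.48 [ 0.6209 -0.1356  0.0866] [[306. 170.]]
top knob_grip 0.63 [0.4963 0.2134 0.1017] [[193. 224.]]
top selector 0.65 [0.4957 0.2141 0.0016] [[198. 228.]]
top oil_bottle 0.44 [0.5068 0.005  0.0028] [[264. 217.]]
{'time': np.float64(0.6), 'q': array([ 0.936,  0.527,  1.433,  0.   ,  1.181, -0.179]), 'joint_velocities': array([-0.   ,  0.001, -0.001,  0.002,  0.001,  0.001]), 'joint_torque': array([ -0.   , -43.975, -17.689,   0.063,   0.051,  -0.   ]), 'position': array([0.275, 0.561, 0.223]), 'tool_rot': array([ 0.849,  0.529,  0.   , -0.   ]), 'ft_force': array([-0.336,  0.209,  0.75 ]), 'moment': array([-0.057,  0.009, -0.022]), 'grip_width': np.float64(0.087)}
[[ 0.44   0.898  0.   ]
 [ 0.898 -0.44   0.   ]
 [ 0.     0.    -1.   ]]
```

View pics/scene0.png

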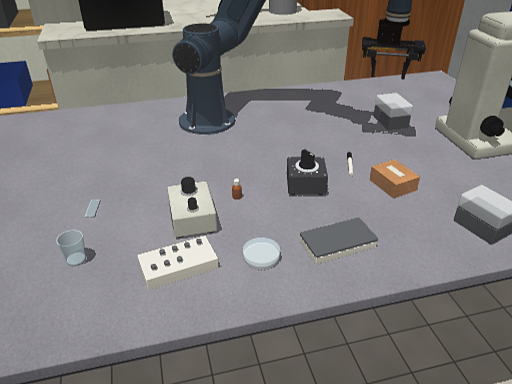

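View pics/top0.png

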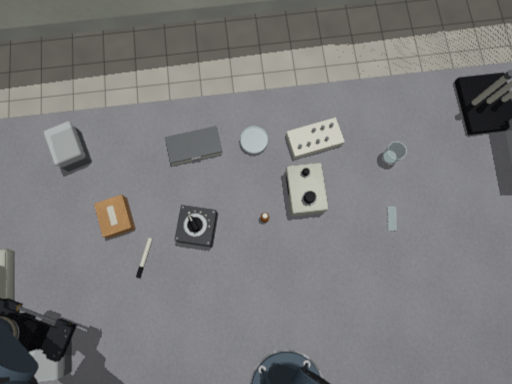

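```bash
python3 -m creep '{"dp":[[-3.17,3.4,0],[-3.17,3.4,0],[-3.17,3.4,0],[-3.17,3.4,0],[-3.17,3.4,0],[-3.17,3.4,0],[-3.17,3.4,0],[-3.17,3.4,0],[-3.17,3.4,0],[-3.17,3.4,0],[-3.17,3.4,0],[-3.17,3.4,0],[-3.17,3.4,0],[-3.17,3.4,0],[-3.17,3.4,0],[-3.17,3.4,0],[0,0,0],[0,0,0],[0,0,0],[0,0,0]],"turn":[[0,0,0],[0,0,0],[0,0,0],[0,0,0],[0,0,0],[0,0,0],[0,0,0],[0,0,0],[0,0,0],[0,0,0],[0,0,0],[0,0,0],[0,0,0],[0,0,0],[0,0,0],[0,0,0],[0,0,-6.5],[0,0,-6.5],[0,0,-6.5],[0,0,-6.5]]}' -1 25
python3 - <<'E'
from h import *
o=robot.get_obs(); print(o['time'],o['position'],o['ft_force'],R.from_quat(o['tool_rot']).as_matrix().round(3))
im,c=cam('wrist','w1.png')
for t in ['cap_grip','small_cap_grip']:
    for r in robot.tip_of(t,'wrist')[:2]:
        P=toworld(r['point'],c); print(t,round(r['confidence'],2),P.round(4),proj(P,c).round(0))
print(proj([0.54,-.135,.104],c),proj([0.54,-.135,.07],c))
E
```

```text
time: 2.6
position: [0.5403, -0.134, 0.2225]
tool_rot: [0.706, 0.708, 0.0, -0.0]
ft_force: [0.3, -0.1, -0.3]
grip_width: 0.0875
2.6 [ 0.54026887 -0.13400264  0.22254194] [ 0.27247645 -0.12958519 -0.27427202] [[-0.002  1.     0.   ]
 [ 1.     0.002  0.   ]
 [ 0.     0.    -1.   ]]
cap_grip 0.61 [ 0.5385 -0.1299  0.0976] [[253. 183.]]
small_cap_grip 0.59 [ 0.6213 -0.1384  0.0948] [[244. 263.]]
[[247.1518274  186.46740602]] [[247.45910899 178.33311615]]
```

View pics/w1.png

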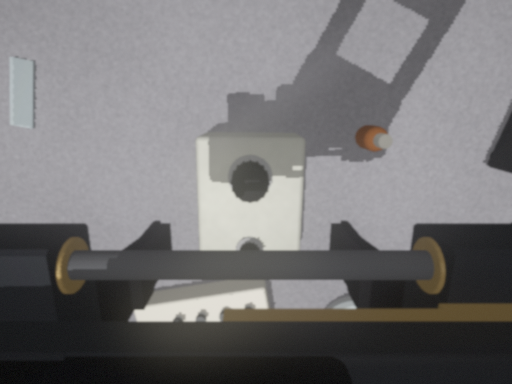

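```bash
python3 - <<'E'
from h import *
from h import cv2
c=robot.calibration('wrist')
im=cv2.imread('pics/w1.png')
cv2.imwrite('pics/w1z.png',cv2.resize(im[120:230,190:315],None,fx=5,fy=5,interpolation=cv2.INTER_CUBIC))
r=robot.masks_of('cap_grip','wrist')
for m in r[:1]:
    p=m['pixels']; v,u=np.nonzero(p); print(m['confidence'],u.min(),u.max(),v.min(),v.max(),len(u))
for P in [(.538,-.132)]:
    a=np.linspace(0,6.283,13)
    for z in(.07,.104):
        q=proj([[P[0]+.017*np.cos(t),P[1]+.017*np.sin(t),z] for t in a],c); print(z,q.min(0),q.max(0))
E
```

```text
0.89 232 268 161 201 1201
0.07 [233.38849125 159.71800253] [266.9149494  192.52536926]
0.104 [231.483374   165.85240141] [268.81026622 202.13970333]
```

View pics/w1z.png

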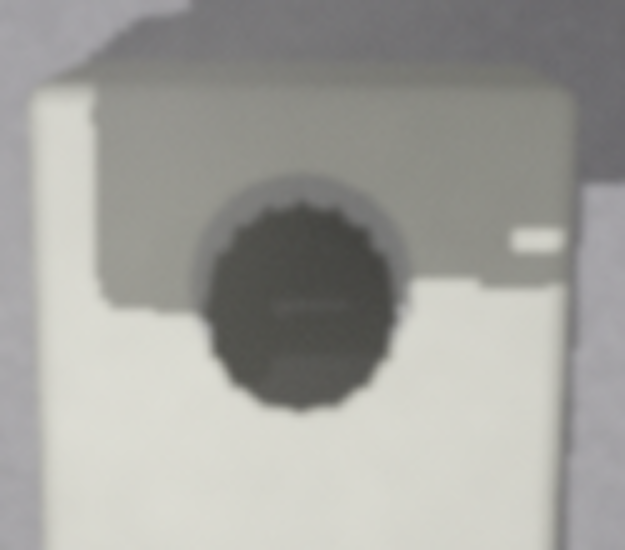

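```bash
python3 -m creep '{"dp":[[0.2,-0.22,2],[0,0,2.5],[0,0,2.5],[0,0,2.5],[0,0,2.5],[0,0,1.5],[0,0,0.95],[0,0,0]],"turn":[[0,0,0],[0,0,0],[0,0,0],[0,0,0],[0,0,0],[0,0,0],[0,0,0],[0,0,0]]}' -1 25
python3 -m creep '{"dp":[[0,0,0],[0,0,0],[0,0,0],[0,0,0],[0,0,0],[0,0,0],[0,0,0],[0,0,0]],"turn":[[0,0,0],[0,0,0],[0,0,0],[0,0,0],[0,0,0],[0,0,0],[0,0,0],[0,0,0]]}' 1 25
```

```text
time: 3.6
position: [0.5375, -0.1314, 0.077]
tool_rot: [0.708, 0.706, -0.0, -0.001]
ft_force: [-0.3, 0.3, 0.4]
grip_width: 0.0869
time: 4.4
position: [0.5382, -0.1343, 0.0782]
tool_rot: [0.707, 0.707, -0.002, 0.002]
ft_force: [-2.4, -8.1, -0.3]
grip_width: 0.0334
```

```bash
python3 -m creep '{"dp":[[-0.3,0,0],[0,0,-0.3],[0,0,-0.3],[0,0,-0.3],[0,0,-0.3],[0,0,-0.3],[0,0,-0.3],[0,0,-0.3],[0,0,-0.3],[0,0,0],[0,0,0]],"turn":[[0,0,0],[0,0,0],[0,0,0],[0,0,0],[0,0,0],[0,0,0],[0,0,0],[0,0,0],[0,0,0],[0,0,0],[0,0,0]]}'
python3 - <<'E'
from h import *
o=robot.get_obs(); print(o['time'],o['position'],o['ft_force'])
im,c=cam('scene','s2.png'); cv2.imwrite('pics/s2z.png',cv2.resize(cv2.cvtColor(im[110:250,130:260],cv2.COLOR_RGB2BGR),None,fx=4,fy=4))
cam('wrist','w2.png')
E
```

```text
time: 5.5
position: [0.5381, -0.1345, 0.102]
tool_rot: [0.708, 0.706, 0.0, -0.0]
ft_force: [0.9, 2.7, -0.1]
grip_width: 0.0335
5.5 [ 0.53806243 -0.13448021  0.10204897] [ 0.94536185  2.66417128 -0.10126577]
```

View pics/s2z.png

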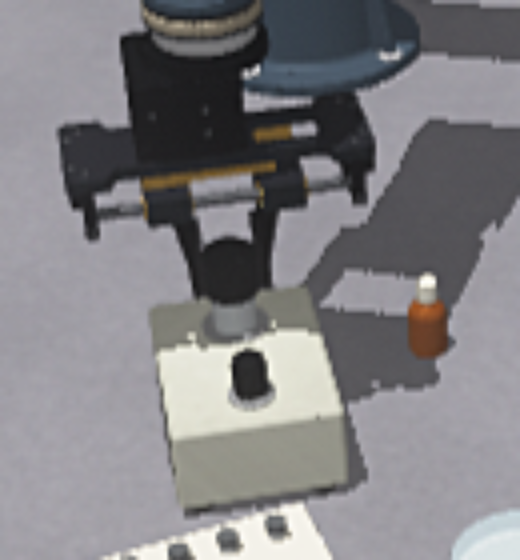

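View pics/w2.png

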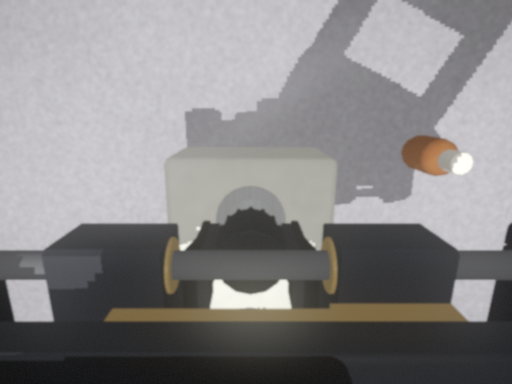

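```bash
python3 -m creep '{"dp":[[0,0,0],[0,0,0],[0,0,0],[0,0,0],[0,0,0],[0,0,0],[0,0,-2],[0,0,-3],[0,0,-4],[0,0,-3]],"turn":[[0,0,0],[0,0,0],[0,0,0],[0,0,0],[0,0,0],[0,0,0],[0,0,0],[0,0,0],[0,0,0],[0,0,0]]}' -1
python3 -m creep '{"dp":[[4.3,-0.5,0],[4.3,-0.5,0],[4.3,-0.5,0],[4.3,-0.5,0],[4.3,-0.5,0],[4.3,-0.5,0],[4.3,-0.5,0],[4.3,-0.5,0],[0,0,0],[0,0,0]],"turn":[[0,0,0],[0,0,0],[0,0,0],[0,0,0],[0,0,0],[0,0,0],[0,0,0],[0,0,0],[0,0,0],[0,0,0]]}' -1
python3 - <<'E'
from h import *
o=robot.get_obs(); print(o['time'],o['position'],o['q'],R.from_quat(o['tool_rot']).as_matrix().round(3))
im,c=cam('wrist','w3.png')
for t in ['knob_grip','selector']:
    for r in robot.tip_of(t,'wrist')[:2]:
        P=toworld(r['point'],c); print(t,round(r['confidence'],2),P.round(4),proj(P,c).round(0))
q=proj([.498,.213,.116],c)[0]; print(q)
u,v=int(q[0]),int(q[1]); b=cv2.cvtColor(im,cv2.COLOR_RGB2BGR)[max(0,v-75):v+75,u-75:u+75]
print(max(0,v-75),u-75)
cv2.imwrite('pics/w3z.png',cv2.resize(b,None,fx=4,fy=4,interpolation=cv2.INTER_CUBIC))
im,c=cam('scene')
for t in ['cap_grip','small_cap_grip']:
    for r in robot.tip_of(t,'scene')[:1]:
        print(t,r['confidence'],toworld(r['point'],c).round(4))
cv2.imwrite('pics/s3z.png',cv2.resize(cv2.cvtColor(im[110:250,130:350],cv2.COLOR_RGB2BGR),None,fx=3,fy=3))
E
```

```text
time: 6.6
position: [0.5384, -0.1349, 0.224]
tool_rot: [0.708, 0.706, 0.0, 0.001]
ft_force: [0.9, 0.1, 0.0]
grip_width: 0.0869
time: 7.6
position: [0.4983, 0.2101, 0.222]
tool_rot: [0.707, 0.707, -0.0, 0.0]
ft_force: [-0.1, -0.2, -0.0]
grip_width: 0.0872
7.6 [0.4983306  0.21007626 0.22197309] [ 1.92647707e-01  4.15319630e-01  1.64465229e+00 -8.14044435e-04
  1.08182121e+00 -1.37868579e+00] [[-0.001  1.    -0.   ]
 [ 1.     0.001 -0.001]
 [-0.001 -0.    -1.   ]]
selector 0.66 [0.5006 0.2169 0.0025] [[254. 168.]]
[251.61141731 189.9563437 ]
114 176
cap_grip 0.5 [ 0.5411 -0.1369  0.1211]
small_cap_grip 0.67 [ 0.6221 -0.1371  0.0894]
```

View pics/w3z.png

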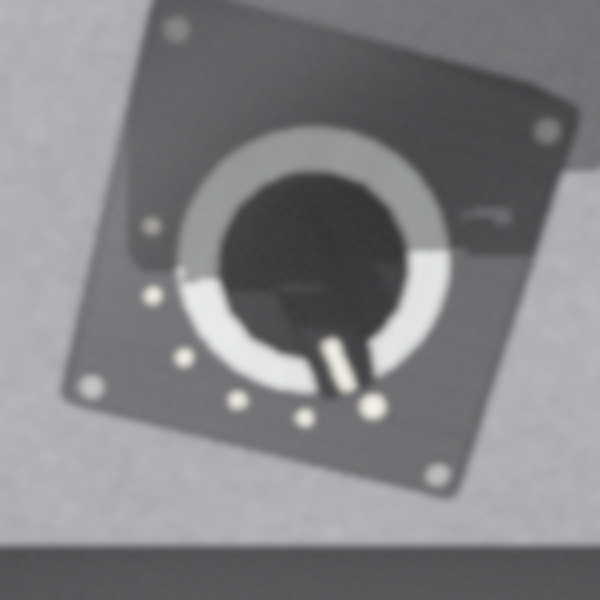

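View pics/s3z.png

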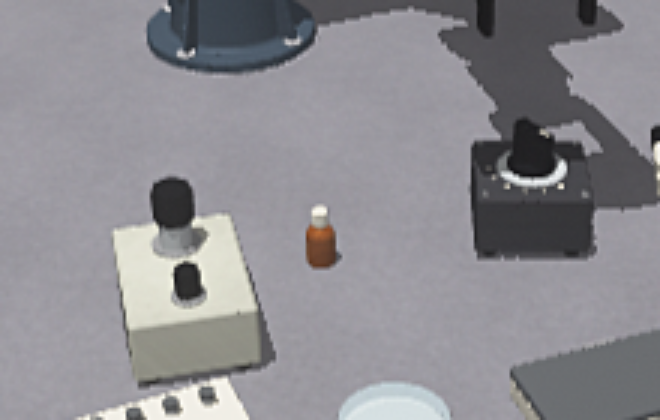

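```bash
python3 - <<'E'
from h import *
from scipy.optimize import least_squares
c=robot.calibration('wrist')
z=lambda p:(p[0]/4-.375+176,p[1]/4-.375+114)
d=np.array([ray(z(p),.0705,c)[:2] for p in [(372,405),(304,418),(237,400),(184,357),(152,295),(151,226)]])
print(d.round(4))
def f(s): 
    a=s[3]-np.radians(25)*np.arange(6); return (d-np.c_[s[0]+s[2]*np.cos(a),s[1]+s[2]*np.sin(a)]).ravel()
r=least_squares(f,[.498,.213,.04,.4]); print(r.x,np.degrees(r.x[3]),np.abs(r.fun).max())
co=np.array([ray(z(p),.07,c)[:2] for p in [(176,29),(547,131),(438,474),(91,387)]]); print(co.mean(0),co.round(4))
ring=np.array([ray(z(p),.0705,c)[:2] for p in [(313,126),(313,394),(177,265),(450,265)]]);print(ring.round(4),ring[:2].mean(0),ring[2:].mean(0))
L=np.array([ray(z(p),.116,c)[:2] for p in [(330,340),(346,388)]]);print('line',L,np.degrees(np.arctan2(*(L[1]-L[0])[::-1])))
for p in L: print(np.degrees(np.arctan2(p[1]-r.x[1],p[0]-r.x[0])))
E
```

```text
[[0.5377 0.2289]
 [0.5412 0.2111]
 [0.5362 0.1937]
 [0.5244 0.1802]
 [0.5078 0.1725]
 [0.49   0.1729]]
[0.49935849 0.21335172 0.04166717 0.38267044] 21.92540134900449 0.0002806294371076046
[0.49956788 0.21355492] [[0.4416 0.1805]
 [0.4667 0.2714]
 [0.5573 0.2466]
 [0.5326 0.1557]]
[[0.4651 0.2136]
 [0.5346 0.2135]
 [0.5    0.1791]
 [0.5004 0.2483]] [0.49988115 0.21355163] [0.5002106  0.21367729]
line [[0.50676152 0.2167788 ]
 [0.51789723 0.22035359]] 17.797720796234117
24.84080474704174
20.690995805755666
```

```bash
python3 -m creep '{"dp":[[0.2,0.12,0],[0,0,0],[0,0,0],[0,0,2],[0,0,2.5],[0,0,2.5],[0,0,2.5],[0,0,2],[0,0,1.2],[0,0,0.9],[0,0,0]],"turn":[[0,0,0],[0,0,-7],[0,0,-7.5],[0,0,-7],[0,0,0],[0,0,0],[0,0,0],[0,0,0],[0,0,0],[0,0,0],[0,0,0]]}' -1 45
python3 -m creep '{"dp":[[0,0,0],[0,0,0],[0,0,0],[0,0,0],[0,0,0],[0,0,0],[0,0,0],[0,0,0],[0,0,0],[0,0,0]],"turn":[[0,0,0],[0,0,0],[0,0,0],[0,0,0],[0,0,0],[0,0,0],[0,0,0],[0,0,0],[0,0,0],[0,0,0]]}' 1 45
python3 - <<'E'
from h import *
o=robot.get_obs(); T=R.from_quat(o['tool_rot']).as_matrix();print(o['time'],o['position'],o['ft_force'],o['moment'],np.degrees(np.arctan2(T[1,0],T[0,0])),T.T@o['ft_force'])
im,c=cam('wrist','w4.png')
im,c=cam('scene')
cv2.imwrite('pics/s4z.png',cv2.resize(cv2.cvtColor(im[90:230,240:370],cv2.COLOR_RGB2BGR),None,fx=4,fy=4))
E
```

```text
time: 9.0
position: [0.4997, 0.2111, 0.0853]
tool_rot: [0.564, 0.826, -0.001, -0.001]
ft_force: [-0.3, 0.9, 0.6]
grip_width: 0.0871
time: 10.0
position: [0.4993, 0.213, 0.086]
tool_rot: [0.565, 0.825, 0.001, -0.002]
ft_force: [-3.1, 13.6, 0.6]
grip_width: 0.0149
10.0 [0.49930862 0.21297034 0.08600798] [-3.1143407  13.64118264  0.59022963] [2.62385765 0.6431807  0.12676922] 111.23666242939443 [13.84502588  2.03826257 -0.53860648]
```

View pics/w4.png

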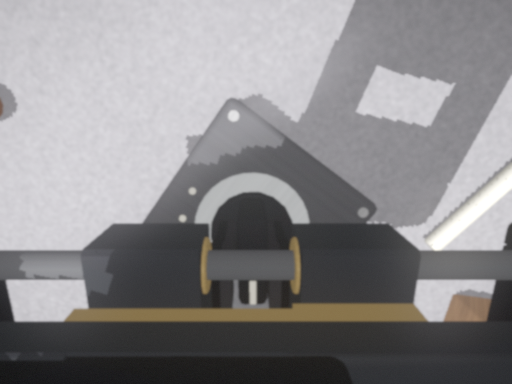

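View pics/s4z.png

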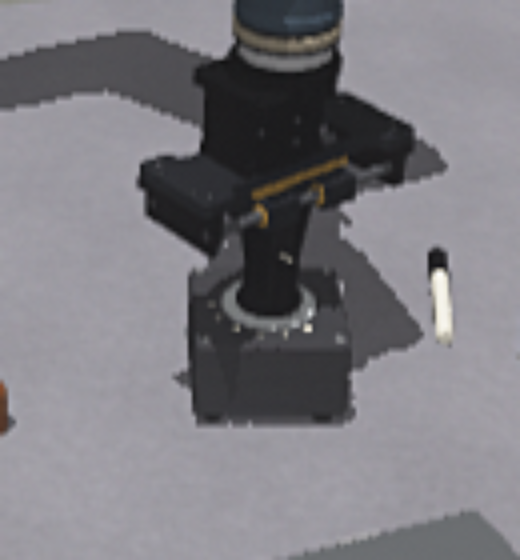

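```bash
python3 -m creep '{"dp":[[0.15,0,0],[0.15,0,0],[0,0,0],[0,0,0],[0,0,0],[0,0,0],[0,0,0],[0,0,0],[0,0,0],[0,0,0],[0,0,0],[0,0,0],[0,0,0],[0,0,0],[0,0,0],[0,0,0],[0,0,0]],"turn":[[0,0,0],[0,0,0],[0,0,4],[0,0,4],[0,0,4],[0,0,4],[0,0,4],[0,0,4],[0,0,4],[0,0,4],[0,0,4],[0,0,4],[0,0,4],[0,0,4],[0,0,2],[0,0,0],[0,0,0]]}'
python3 - <<'E'
from h import *
o=robot.get_obs(); T=R.from_quat(o['tool_rot']).as_matrix();print(o['time'],o['position'],o['moment'],np.degrees(np.arctan2(T[1,0],T[0,0])),T.T@o['ft_force'],o['grip_width'])
im,c=cam('wrist','w5.png')
E
```

```text
time: 11.8
position: [0.499, 0.2135, 0.086]
tool_rot: [0.86, 0.511, -0.0, 0.0]
ft_force: [0.2, -2.9, 0.0]
grip_width: 0.0136
11.8 [0.4990318  0.21349405 0.08602994] [-0.60267711 -0.0708801   0.07397039] 61.455969430174164 [-2.48103876  1.53882332 -0.03460565] 0.013577594616290252
```

View pics/w5.png

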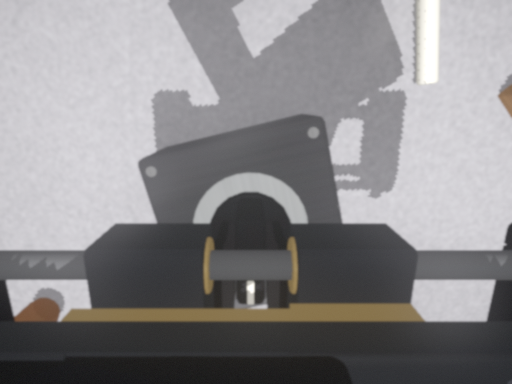

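```bash
python3 -m creep '{"dp":[[0,0,0],[0,0,0],[0,0,0],[0,0,0],[0,0,0],[0,0,0],[0,0,0],[0,0,0],[0,0,0],[0,0,0],[0,0,0],[0,0,0]],"turn":[[0,0,3],[0,0,3],[0,0,3],[0,0,3],[0,0,3],[0,0,3],[0,0,3],[0,0,2],[0,0,2],[0,0,0],[0,0,0],[0,0,0]]}'
python3 - <<'E'
from h import *
o=robot.get_obs(); T=R.from_quat(o['tool_rot']).as_matrix();print(o['time'],o['position'],o['moment'],np.degrees(np.arctan2(T[1,0],T[0,0])),T.T@o['ft_force'],o['grip_width'])
im,c=cam('wrist','w6.png')
im,c=cam('scene')
cv2.imwrite('pics/s6z.png',cv2.resize(cv2.cvtColor(im[90:250,130:370],cv2.COLOR_RGB2BGR),None,fx=3,fy=3))
E
```

```text
time: 13.05
position: [0.4989, 0.2134, 0.086]
tool_rot: [0.95, 0.313, -0.0, 0.001]
ft_force: [0.1, -5.9, 0.9]
grip_width: 0.0137
13.05 [0.49888038 0.21340431 0.0860218 ] [-0.99998609 -0.06494793  0.09105623] 36.489540525366166 [-3.37174565  4.80951817 -0.85808882] 0.013660950700303898
```

View pics/w6.png

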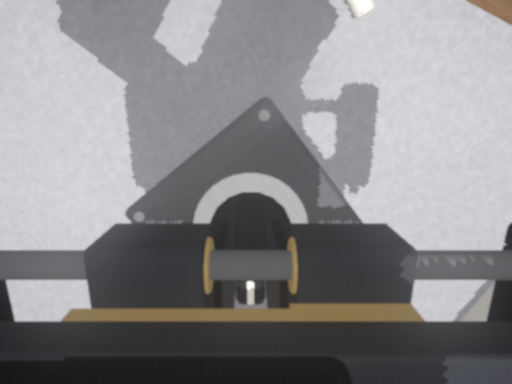

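View pics/s6z.png

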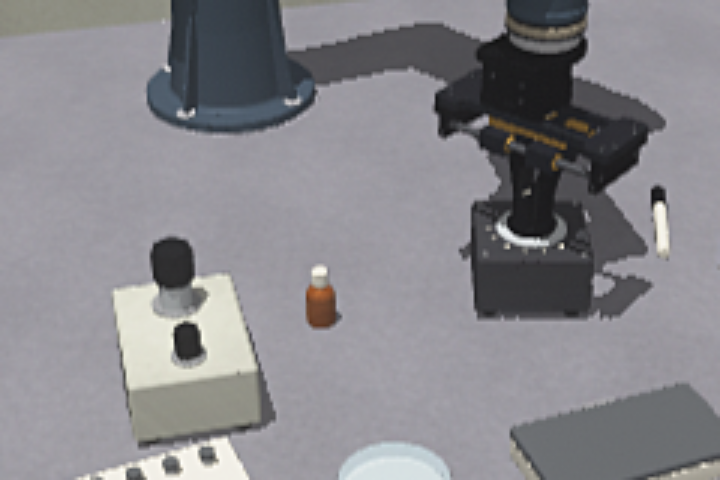

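```bash
python3 - <<'E'
from h import *
a=[cv2.resize(cv2.imread(f'pics/w{i}.png')[275:310,230:275],None,fx=8,fy=8,interpolation=cv2.INTER_CUBIC) for i in(4,5,6)]
cv2.imwrite('pics/cmp.png',np.vstack([np.hstack(a[:2]),np.hstack([a[2],a[2]])]))
c=robot.calibration('wrist')
for i in (4,5,6):
    g=cv2.imread(f'pics/w{i}.png').min(2).astype(float)[280:303,240:264]
    w=np.clip(g-180,0,None); vv,uu=np.mgrid[280:303,240:264]
    u,v=(w*uu).sum()/w.sum(),(w*vv).sum()/w.sum()
    P=ray((u,v),.116,c)[:2]; print(i,u,v,P)   # all mapped with the present pose: relative angle only
    o=robot.get_obs()['position']; print(np.degrees(np.arctan2(P[1]-o[1],P[0]-o[0])))
E
```

```text
4 252.4448897795591 291.67735470941886 [0.50778228 0.20455753]
-44.714740207751895
5 250.53988868274584 288.4993373972966 [0.50605171 0.20538461]
-48.084968401189855
6 249.86149900256484 286.21658592191505 [0.50507576 0.20616866]
-49.3086944742843
```

View pics/cmp.png

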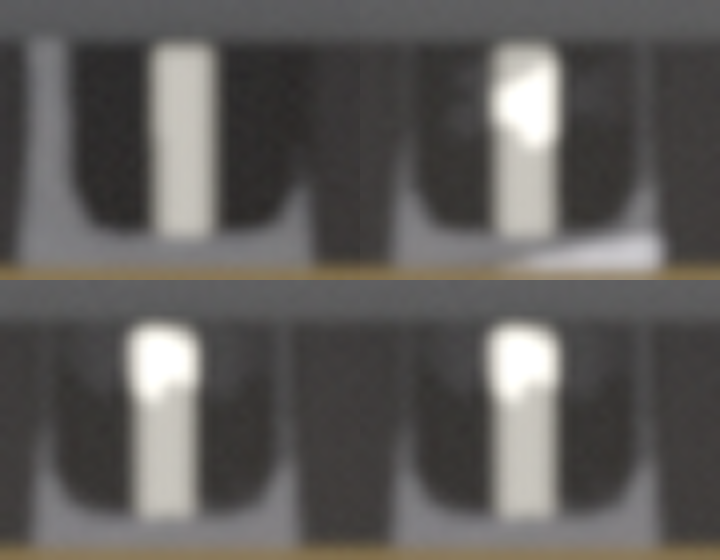

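```bash
python3 -m creep '{"dp":[[0,0,0],[0,0,0],[0,0,0],[0,0,0],[0,0,0],[0,0,0],[0,0,0],[0,0,0],[0,0,0],[0,0,0],[0,0,0],[0,0,0]],"turn":[[0,0,0],[0,0,0],[0,0,0],[0,0,0],[0,0,0],[0,0,0],[0,0,0],[0,0,0],[0,0,0],[0,0,0],[0,0,0],[0,0,0]]}'
python3 - <<'E'
from h import *
for n in ['scene','top']:
    im,c=cam(n)
    for t in ['cap_grip','small_cap_grip','oil_bottle']:
        for r in robot.tip_of(t,n)[:1]: print(n,t,round(r['confidence'],2),toworld(r['point'],c).round(4))
o=robot.get_obs(); T=R.from_quat(o['tool_rot']).as_matrix();print(o['time'],np.degrees(np.arctan2(T[1,0],T[0,0])),o['grip_width'])
print(robot.hand_in())
E
```

```text
time: 14.35
position: [0.4989, 0.2134, 0.086]
tool_rot: [0.95, 0.313, -0.0, 0.001]
ft_force: [0.6, -5.0, 0.1]
grip_width: 0.0135
scene cap_grip 0.65 [ 0.5415 -0.1395  0.119 ]
scene small_cap_grip 0.67 [ 0.4988  0.2097 -0.0007]
scene oil_bottle 0.51 [ 0.5066 -0.0013  0.0026]
top cap_grip 0.63 [0.5065 0.0009 0.0011]
top small_cap_grip 0.56 [ 0.619  -0.137   0.0904]
14.75 36.48724760306762 0.013766943720479364
the job is handed in; nothing more can be done
None
```

I finished the job and handed it in at about 14.8 s; no verdict was reported.

**Large cap:** I pulled it straight up about 24 mm and let go. It stayed up: the scene picture shows its stem, and its grip point measured 0.119–0.121 m high, against about 0.094 m when shut.

**Small cap:** It is still shut, with its grip point at about 0.090 m in the top view.

**Knob:** I gripped the bar with 45 N and turned it clockwise 74.8° by the tool's orientation; the third click is at 75°. The pointer line stayed parallel to the fingers, so the knob did not slip. I held it there for over 1 s and handed in with the gripper still closed on the bar (opening 13.7 mm).

**Failed or disagreeing checks:**
- In the last pictures the scene-view finder placed the small cap at the selector. The top-view finder placed the large cap at the oil bottle and did not find the bottle itself. I took these as finder mistakes, because the pictures and the other view contradict them.
- The wrist camera's position for the large cap was about 2 mm off sideways. The grip centred itself, and I corrected the offset before pulling.
- I compared only the oil bottle's position at the start and the end (no change seen). I did not measure the other loose things, but nothing came near them.

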